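Weigh in the two full objective canisters

TASK

Two of the four identical closed canisters beside the bench scale still have a microscope objective in them; the other two are empty, and only their weight tells which. Find the two heavy ones and set both gently, upright, on the scale's pan, and leave the two light ones standing where they stood at the start (put back any that you lifted). Keep all canisters upright and do not knock anything else about.

Things in the scene. Friction and masses are not known exactly. Their poses are not given: they have to be found in the camera images.
- canister_a: one of four identical upright closed cylinders, black with a metal cap, 54 mm diameter, 85 mm tall, shut for good (the cap is part of it). Alone it weighs about 110 g; two of the four hold a loose 310 g objective, the other two only a 12 g foam cradle, which cannot be seen from outside. Origin: centre of the underside; z up along its axis
- canister_b: one of four identical upright closed cylinders, black with a metal cap, 54 mm diameter, 85 mm tall, shut for good (the cap is part of it). Alone it weighs about 110 g; two of the four hold a loose 310 g objective, the other two only a 12 g foam cradle, which cannot be seen from outside. Origin: centre of the underside; z up along its axis
- canister_c: one of four identical upright closed cylinders, black with a metal cap, 54 mm diameter, 85 mm tall, shut for good (the cap is part of it). Alone it weighs about 110 g; two of the four hold a loose 310 g objective, the other two only a 12 g foam cradle, which cannot be seen from outside. Origin: centre of the underside; z up along its axis
- canister_d: one of four identical upright closed cylinders, black with a metal cap, 54 mm diameter, 85 mm tall, shut for good (the cap is part of it). Alone it weighs about 110 g; two of the four hold a loose 310 g objective, the other two only a 12 g foam cradle, which cannot be seen from outside. Origin: centre of the underside; z up along its axis
- pan_center (a point): centre of the top face of the scale's flat rimless pan, 150 mm (x) by 200 mm (y), 6 mm thick, z up, -x towards the display. Top 68 mm above the table when empty; it sinks level under load and this point with it. Housing under it: 36 mm tall, 145 mm to -x, 80 mm to +x, 103 mm to each side. Two canisters fit side by side along y, 48 mm either side of centre
- pan (a joint): how far the pan has sunk, in m: 0 empty, to 0.022 at its stop. Damped spring of 600 N/m with a small preload: a light canister (0.12 kg) sinks it 0.0015 to 0.002, a heavy one (0.42 kg) about 0.0065, two heavy ones about 0.013 to 0.0137
- oil_bottle: bystander: small round bottle, 36 mm diameter, 70 mm tall, standing among the canisters. Origin: centre of the underside
- eyepiece: bystander: standing eyepiece, black top on a metal barrel, 37 mm diameter, 62 mm tall, between the canisters and the scale. Origin: centre of the underside
- dishes: bystander: stack of three glass dishes, 90 mm diameter, 41 mm tall. Origin: centre of the underside
- slide_box: bystander: wooden slide box, 100 x 85 x 34 mm. Origin: centre of the underside
- beaker: bystander: glass beaker, 70 mm diameter, 85 mm tall, beyond the scale. Origin: centre of the underside
- screwdriver: bystander: screwdriver lying on the table beyond the scale, 170 mm long. Origin: on its axis, handle towards its -x

How it is judged (in metres and radians):
At the end, for the whole second after the job is handed in: The pan is loaded with the two heavy canisters and nothing else (sunk by 11.5 to 14.2 mm and still); every canister is upright within 0.1 rad, at rest, and either stands on the pan (its centre over the pan) or is within 30 mm of where it stood at the start (value of joint pan between 0.0115 and 0.0142 m and velocity of joint pan below 0.005 m/s and ((x of canister_a in the frame of pan_center between -0.075 and 0.075 m and y of canister_a in the frame of pan_center between -0.1 and 0.1 m and z of canister_a in the frame of pan_center between -0.005 and 0.005 m) or distance of canister_a from where it was at the start of the episode below 0.03 m) and angle between each of canister_a, canister_b, canister_c, canister_d's own z axis and vertical below 0.1 rad and linear speed of each of canister_a, canister_b, canister_c, canister_d below 0.02 m/s and ((x of canister_b in the frame of pan_center between -0.075 and 0.075 m and y of canister_b in the frame of pan_center between -0.1 and 0.1 m and z of canister_b in the frame of pan_center between -0.005 and 0.005 m) or distance of canister_b from where it was at the start of the episode below 0.03 m) and ((x of canister_c in the frame of pan_center between -0.075 and 0.075 m and y of canister_c in the frame of pan_center between -0.1 and 0.1 m and z of canister_c in the frame of pan_center between -0.005 and 0.005 m) or distance of canister_c from where it was at the start of the episode below 0.03 m) and ((x of canister_d in the frame of pan_center between -0.075 and 0.075 m and y of canister_d in the frame of pan_center between -0.1 and 0.1 m and z of canister_d in the frame of pan_center between -0.005 and 0.005 m) or distance of canister_d from where it was at the start of the episode below 0.03 m)); the robot touches nothing.
It fails at once if a canister is tipped by more than 0.5 rad (angle between any of canister_a, canister_b, canister_c, canister_d's own z axis and vertical above 0.5 rad).
It fails at once if a canister is dropped onto the pan (it comes within 12 mm of it faster than 0.6 m/s, as after a fall of some 20 mm) or driven onto it with more than 45 N (contact force between any of canister_a, canister_b, canister_c, canister_d and pan above 45 N or (linear speed of canister_a above 0.6 m/s and x of canister_a in the frame of pan_center between -0.09 and 0.09 m and y of canister_a in the frame of pan_center between -0.115 and 0.115 m and z of canister_a in the frame of pan_center between -0.012 and 0.012 m) or (linear speed of canister_b above 0.6 m/s and x of canister_b in the frame of pan_center between -0.09 and 0.09 m and y of canister_b in the frame of pan_center between -0.115 and 0.115 m and z of canister_b in the frame of pan_center between -0.012 and 0.012 m) or (linear speed of canister_c above 0.6 m/s and x of canister_c in the frame of pan_center between -0.09 and 0.09 m and y of canister_c in the frame of pan_center between -0.115 and 0.115 m and z of canister_c in the frame of pan_center between -0.012 and 0.012 m) or (linear speed of canister_d above 0.6 m/s and x of canister_d in the frame of pan_center between -0.09 and 0.09 m and y of canister_d in the frame of pan_center between -0.115 and 0.115 m and z of canister_d in the frame of pan_center between -0.012 and 0.012 m)).
It fails at once if a bystander is moved by more than 30 mm (distance of any of oil_bottle, eyepiece, dishes, slide_box, beaker, screwdriver from where it was at the start of the episode above 0.03 m).
It also fails if it takes over 72 s, if anything falls off the work surface, if the arm or the gripper's body presses on something with over 40 N, if the wrist force passes 120 N, or if a joint passes its speed limit or range.

ROBOT

A 6-joint arm with a two-finger parallel gripper is mounted at the origin on the work surface. World frame = base frame: x ahead of the robot, y to its left, z up, the work surface at z = 0. Lengths are in m, angles in degrees, forces in N, time in s.
With the tool pointing down it reaches from about 0.35 to 0.875 m from the base axis. Payload 4.2 kg.
Tool frame: the origin (TCP) lies between the finger pads; the fingertips stand 22 mm ahead of it and the grasp point (between the pads) lies 3 mm ahead of it (env.finger_overhang is the distance from the TCP to the fingertips, in m); z points along the fingers, y is the line along which they close (so a half turn about z gives the same grasp; the last joint's range is limited). The gripper opens to 87 mm and grips with 3 to 60 N. Pads are 19 mm wide; open, the fingers measure 117 mm over their backs; the gripper's body (75 mm by 190 mm) begins 51 mm behind the grasp point.
Start: joints at [-60.183, 22.042, 0.453, 0, -68.411, -14.817], TCP at [0.162, -0.604, 0.245] pointing down, gripper open.
Joint ranges: [-179.83, 179.83], [-69.29, 118.12], [-61.27, 80.66], [-181.25, 117.63], [-171.15, -9.14], [-177.46, 177.46]. Speed limits (degrees/s): [159.86, 159.86, 180, 180, 180, 180].

INTERFACE

Orientations are given as [roll, pitch, yaw] about the fixed x, y, z axes, in that order (R = Rz(yaw) Ry(pitch) Rx(roll)).
In Python, from workcell import env, status, planner, grab_frame gives the robot as it stands (env), with the cameras as plain functions, the readings (status) and the kinematics (planner). Calls block until the motion is done:
- env.goto(position, orientation): joint-space move of the TCP to a pose.
- env.move_straight(position, rotation=None, rate=0.15, force_limit=None): straight line of the TCP; rotation=None keeps the orientation; rate is the mean speed in m/s. With force_limit (N) it stops when the force on the tool has changed by that much, and returns True; else False.
- env.set_joints(angles): joint-space move.
- env.gripper_to(opening, grasp_force=None): opening from 0.0 (shut) to 1.0 (fully open); grasp_force is the grip in N (None keeps the last); returns when the fingers have stopped.
- env.dwell(seconds).
- planner.inverse_kinematics(position, orientation): joint angles nearest the present ones, or None.
- status.read_state(): the state.
- grab_frame(name): name is "scene" or "top" or "wrist"; returns a dict with "image" (384x512x3 uint8, blue, green, red), "fx", "fy", "cx", "cy" (pixels), "D" ([k1, k2, p1, p2, k3] as OpenCV has them; the pictures are not rectified), "position" and "orientation" of the camera in the world. Camera axes: x right, y up, looking along -z (the intrinsics and any distortion apply to the point x, -y, -z); pixel columns grow to the right and rows downward; lengths in m; the calibration is good to about 2 mm. A picture is of the moment at which its call begins. There is no depth.
A pose or a line that the arm cannot do raises env.Unreachable and nothing moves.
- env.close_job(): hands the job in; it is judged then, once.
The state is a dict: "clock": time; "joint_positions": joint angles; "qvel": joint speeds; "joint_torque": joint torques, N m; "position": TCP position; "tool_rot": TCP orientation; "force": force on the tool from outside, world axes, zero at the start; "wrist_torque": the same for the moment, N m; "opening": opening from 0.0 (shut) to 1.0 (fully open); "finger_force": force on a finger pad.
Only numpy, scipy, OpenCV 4.12 (cv2) and the standard library are available. Lean on these libraries where they do the work, as an engineer would, in place of code of your own. Each camera call takes 0.05 s, during which the arm holds its last target. There are 200 camera calls.

## Working session

There is one attempt and no reset: what is moved stays moved. The work goes in short steps, each a Python script; the robot and the scene stay as the last script left them, time stands still between calls to the robot, and variables do not carry over. Pictures are saved under pics/ and viewed, at most 10 in all, crops included, and the job is handed in when it is done.

```bash
mkdir -p pics; ls; python3 - <<'E'
from workcell import env, status, planner, grab_frame
import cv2,pickle
fs={}
for n in("scene","top"):
    f=grab_frame(n);fs[n]=f
    cv2.imwrite(f"pics/{n}0.png",f["image"])
    print(n,{k:v for k,v in f.items() if k!="image"})
pickle.dump(fs,open("f0.pkl","wb"))
s=status.read_state();print(s)
E
```

```text
pics
workcell.py
scene {'fx': 351.10873222837665, 'fy': 351.10873222837665, 'cx': 257.90400873126555, 'cy': 194.0691510986083, 'D': array([-0.07010385,  0.        ,  0.        ,  0.        ,  0.        ]), 'position': array([1.10998455, 0.44587627, 0.79652539]), 'orientation': array([ 45.33436393,  -0.3089941 , 127.20073435])}
top {'fx': 475.8059465477937, 'fy': 475.8059465477937, 'cx': 250.55960566555063, 'cy': 191.08118474785886, 'D': array([-0.07697395,  0.        ,  0.        ,  0.        ,  0.        ]), 'position': array([0.27286126, 0.02744389, 1.64380742]), 'orientation': array([  9.68208725,  -0.91041252, -88.54112115])}
{'clock': 0.1, 'joint_positions': array([-6.01833923e+01,  2.20873101e+01,  3.90083288e-01, -2.44814388e-02,
       -6.84119117e+01, -1.48171046e+01]), 'qvel': array([ 0.06393445, -0.13146953,  0.21370151,  0.01421847,  0.04094609,
       -0.10110078]), 'joint_torque': array([-5.81401055e-04, -3.91688776e+01,  1.87934017e+01,  4.23194379e+00,
        1.34168129e-02, -6.90813295e-05]), 'position': array([ 0.16165789, -0.60323701,  0.24357797]), 'tool_rot': array([ 1.79888672e+02, -5.92035659e-03, -1.65009520e+02]), 'force': array([ 0.06814875, -0.33055142,  0.33441015]), 'wrist_torque': array([0.00718238, 0.0235331 , 0.03524314]), 'finger_force': 0.0, 'opening': 0.9975982669967436}
```

View pics/scene0.png

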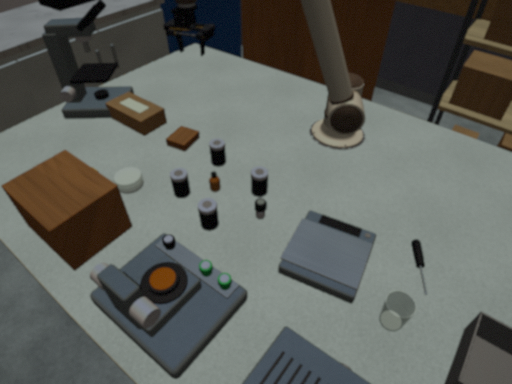

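View pics/top0.png

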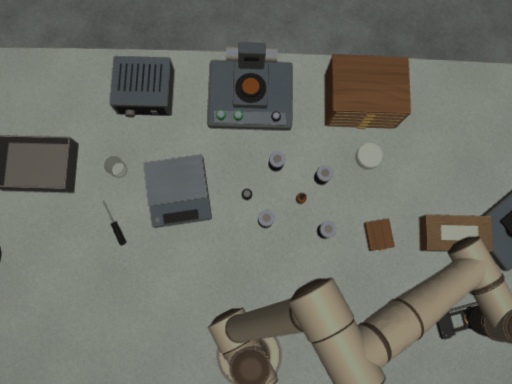

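The scene view shows four canisters with grey caps, with the bottle and eyepiece among them. In the top view the caps are at about (277,161), (324,174), (266,218) and (327,229). The bottle is at (301,198), the eyepiece at (247,194), and the scale is around (180,190) with its display towards the robot. I'll enlarge a crop next.

```bash
cat > h.py <<'E'
import cv2,numpy as np
from scipy.spatial.transform import Rotation as R
def cast(f,uv,z):
    K=np.array([[f["fx"],0,f["cx"]],[0,f["fy"],f["cy"]],[0,0,1]])
    p=cv2.undistortPoints(np.float64(uv).reshape(-1,1,2),K,f["D"]).reshape(-1,2)
    d=np.c_[p[:,0],-p[:,1],-np.ones(len(p))]@R.from_euler("xyz",f["orientation"],degrees=True).as_matrix().T
    c=f["position"];return c+d*((z-c[2])/d[:,2])[:,None]
E
python3 - <<'E'
import cv2,pickle,numpy as np
from h import *
f=pickle.load(open("f0.pkl","rb"))["top"];im=f["image"]
cv2.imwrite("pics/crop0.png",cv2.resize(im[140:250,140:345],None,fx=3.9,fy=3.9,interpolation=cv2.INTER_CUBIC))
hsv=cv2.cvtColor(im,cv2.COLOR_BGR2HSV)
for u,v in[(277,161),(324,174),(266,218),(327,229),(247,194),(301,198)]:
    print(u,v,im[v,u],im[v,u-5],im[v-8:v+9:2,u].tolist(), cast(f,(u,v),.085).round(3))
print(im[185,180],im[185,140],im[170,170])
E
```

```text
277 161 [ 90  97 101] [131 123 121] [[131, 123, 121], [92, 99, 103], [88, 97, 101], [88, 96, 101], [90, 97, 101], [125, 119, 118], [129, 122, 120], [63, 63, 65], [15, 15, 16]] [[ 0.645 -0.077  0.085]]
324 174 [ 89  97 102] [131 123 121] [[130, 123, 121], [120, 116, 115], [90, 98, 103], [88, 96, 100], [89, 97, 102], [105, 107, 108], [132, 124, 122], [113, 108, 106], [24, 25, 26]] [[ 0.605 -0.236  0.085]]
266 218 [ 92 101 106] [129 122 121] [[123, 120, 118], [131, 123, 121], [97, 103, 108], [93, 102, 107], [92, 101, 106], [95, 102, 108], [122, 118, 118], [131, 123, 121], [70, 69, 71]] [[ 0.451 -0.044  0.085]]
327 229 [ 92 101 106] [132 124 120] [[124, 124, 121], [131, 124, 121], [104, 108, 110], [93, 101, 106], [92, 101, 106], [95, 104, 108], [120, 117, 118], [131, 124, 122], [89, 89, 89]] [[ 0.42  -0.246  0.085]]
247 194 [ 97 100 100] [40 41 41] [[123, 132, 127], [97, 103, 100], [73, 75, 75], [96, 101, 100], [97, 100, 100], [78, 81, 81], [22, 21, 21], [92, 99, 95], [129, 138, 133]] [[0.529 0.021 0.085]]
301 198 [23 30 41] [42 50 60] [[127, 136, 131], [101, 110, 112], [28, 36, 52], [30, 31, 31], [23, 30, 41], [29, 59, 97], [30, 49, 75], [101, 111, 110], [125, 134, 129]] [[ 0.521 -0.159  0.085]]
[101  97  93] [125 134 129] [99 96 91]
```

View pics/crop0.png

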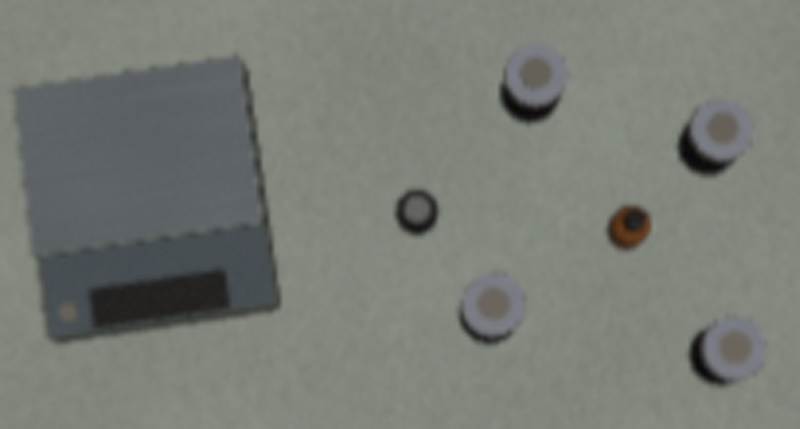

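The crop shows the ring caps and the pan clearly, with the pan corners at about (14,88), (240,56), (266,226) and (36,252) in the crop. Next I'll measure by masks and check reach.

```bash
cat h.py >/dev/null; python3 - <<'E'
import cv2,pickle,json,numpy as np
from h import *
from workcell import env, status, planner, grab_frame
F=pickle.load(open("f0.pkl","rb"));f=F["top"]
im=f["image"].astype(int);b,g,r=im[...,0],im[...,1],im[...,2]
ring=((b-g>4)&(g>95)).astype(np.uint8)
C=[]
for c in cv2.findContours(ring,cv2.RETR_EXTERNAL,cv2.CHAIN_APPROX_NONE)[0]:
    (u,v),rad=cv2.minEnclosingCircle(c)
    if 5<rad<12 and 230<u<350 and 140<v<250:
        m=cv2.fitEllipse(c)
        P=cast(f,m[0],.085)[0]; print(m,rad,P.round(4)); C.append(P[:2].tolist())
pan=((b-r>3)&(g>86)).astype(np.uint8);pan[:,:130]=0;pan[:,225:]=0;pan[:140]=0;pan[250:]=0
pan=cv2.morphologyEx(pan,cv2.MORPH_OPEN,np.ones((3,3)))
c=max(cv2.findContours(pan,cv2.RETR_EXTERNAL,cv2.CHAIN_APPROX_NONE)[0],key=cv2.contourArea)
P=cast(f,c.reshape(-1,2),.068)[:,:2].astype(np.float32)
rect=cv2.minAreaRect(P);print("pan mask",rect)
k=np.array([(14,88),(240,56),(266,226),(36,252)])/3.9+(140-.37,140-.37)
Q=cast(f,k,.068);print(Q.round(4),Q.mean(0).round(4),[np.linalg.norm(Q[i]-Q[i-1]).round(4) for i in range(4)])
e=(Q[0]+Q[1]-Q[2]-Q[3]);yaw=np.degrees(np.arctan2(e[1],e[0]));print("yaw x",yaw)
json.dump(dict(C=C,pan=Q.mean(0)[:2].tolist(),yaw=yaw),open("m.json","w"))
for p in C+[Q.mean(0)[:2].tolist()]:
    for y in(yaw-90,yaw+90):
        print(np.round(p,3),y.round(1),[None if (q:=planner.inverse_kinematics([*p,z],[180,0,y])) is None else np.round(q) for z in(.06,.2)])
E
```

```text
((327.9383544921875, 228.87518310546875), (14.003995895385742, 14.399868965148926), 142.68988037109375) 7.528722763061523 [ 0.4202 -0.2488  0.085 ]
((266.04241943359375, 217.8975372314453), (14.196915626525879, 14.380696296691895), 27.16840934753418) 7.477200031280518 [ 0.4512 -0.0438  0.085 ]
((324.7530212402344, 172.72743225097656), (13.859872817993164, 13.992212295532227), 138.78224182128906) 7.420469760894775 [ 0.609  -0.2383  0.085 ]
((276.849609375, 158.68930053710938), (13.555108070373535, 14.207783699035645), 62.701229095458984) 7.397535800933838 [ 0.6525 -0.0763  0.085 ]
pan mask ((0.5741721391677856, 0.2656837999820709), (0.14835980534553528, 0.19487789273262024), 10.158299446105957)
[[0.6315 0.3764 0.068 ]
 [0.6656 0.1806 0.068 ]
 [0.5162 0.1518 0.068 ]
 [0.4881 0.3482 0.068 ]] [0.5754 0.2642 0.068 ] [np.float64(0.1462), np.float64(0.1987), np.float64(0.1522), np.float64(0.1984)]
yaw x 11.014016647993405
[ 0.42  -0.249] -79.0 [array([-12.,  22., -32.,   0., -36.,  23.]), array([-12.,  11., -22.,   0., -57.,  23.])]
[ 0.42  -0.249] 101.0 [array([ -12.,   22.,  -32.,   -0., 
[... 290 characters left out ...]
)]
[ 0.609 -0.238] -79.0 [array([ -7.,  35.,  -7.,   0., -48.,  18.]), array([ -7.,  27.,   1.,   0., -65.,  18.])]
[ 0.609 -0.238] 101.0 [array([  -7.,   35.,   -7.,   -0.,  -48., -162.]), array([  -7.,   27.,    1.,    0.,  -65., -162.])]
[ 0.653 -0.076] -79.0 [array([  7.,  35.,  -7.,   0., -48.,   4.]), array([  7.,  27.,   2.,   0., -65.,   4.])]
[ 0.653 -0.076] 101.0 [array([   7.,   35.,   -7.,    0.,  -48., -176.]), array([   7.,   27.,    2.,    0.,  -65., -176.])]
[0.575 0.264] -79.0 [array([ 39.,  33., -11.,   0., -46., -28.]), array([ 39.,  25.,  -2.,   0., -63., -28.])]
[0.575 0.264] 101.0 [array([ 39.,  33., -11.,   0., -46., 152.]), array([ 39.,  25.,  -2.,   0., -63., 152.])]
```

```bash
cat >> h.py <<'E'
import json
from workcell import env, status, planner, grab_frame
M=json.load(open("m.json"));yaw=np.radians(10.7);O=[180,0,10.7-90];ZG=.065
def fz(): 
    v=[]
    for _ in range(5): env.dwell(.04);v.append(status.read_state()["force"][2])
    return np.mean(v)
def grasp_weigh(i):
    x,y=M["C"][i]
    env.goto([x,y,.2],O); env.move_straight([x,y,ZG],rate=.15)
    env.dwell(.2);f0=fz();env.gripper_to(0,30);env.dwell(.1)
    env.move_straight([x,y,ZG+.02],rate=.06);env.dwell(.3)
    s=status.read_state();w=f0-fz()
    print(i,"weight",w.round(2),"opening",round(s["opening"],3),"ff",s["finger_force"],"pos",s["position"].round(4),"t",s["clock"])
    return w
def back(i):
    x,y=M["C"][i]
    env.move_straight([x,y,ZG+.0005],rate=.05,force_limit=8);env.gripper_to(1);env.move_straight([x,y,.2],rate=.25)
E
python3 - <<'E'
from h import *
w=grasp_weigh(1)
if abs(w)<2.5: back(1)
E
```

```text
1 weight 0.58 opening 0.611 ff 29.92591800637456 pos [ 0.451  -0.0439  0.0847] t 5.3833
```

```bash
python3 - <<'E'
from h import *
w=grasp_weigh(3)
if abs(w)<2.5: back(3);w=grasp_weigh(2)
E
```

```text
3 weight 4.33 opening 0.619 ff 29.997354969964363 pos [ 0.6523 -0.0762  0.0846] t 11.45
```

```bash
cat >> h.py <<'E'
def place(i,side,sink0,sink1):
    x,y=M["C"][i]; p=np.array([.575,.265])+side*.048*np.array([-np.sin(yaw),np.cos(yaw)])
    env.move_straight([x,y,ZG+.13],rate=.15)
    env.move_straight([*p,ZG+.13],rate=.2)
    env.move_straight([*p,ZG+.068-sink0+.008],rate=.1)
    env.dwell(.2);f0=fz()
    env.move_straight([*p,ZG+.068-sink1],rate=.03,force_limit=7)
    env.dwell(.3);s=status.read_state();print("df",(fz()-f0).round(2),"z above grasp",s["position"].round(4))
    env.gripper_to(1);env.move_straight([*p,.24],rate=.15);print("t",status.read_state()["clock"])
E
python3 - <<'E'
from h import *
place(3,1,0,.0065)
w=grasp_weigh(2)
if abs(w)<2.5: back(2)
f=grab_frame("scene");cv2.imwrite("pics/s1.png",f["image"])
E
```

```text
df 4.61 z above grasp [0.5664 0.3124 0.1269]
t 18.6833
2 weight 0.88 opening 0.619 ff 29.99845645899768 pos [ 0.6088 -0.2382  0.0847] t 23.6917
```

View pics/s1.png

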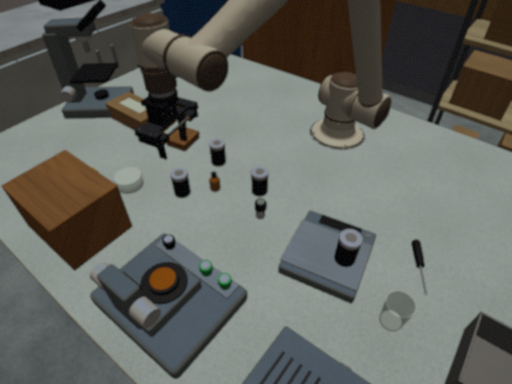

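Canister 3 stands upright on the pan at about (348,245). Canisters 1 and 2 weighed light and are back in place, so canister 0 should be the other heavy one.

```bash
python3 - <<'E'
from h import *
w=grasp_weigh(0)
if w>2.5: place(0,-1,.0065,.0130)
else: back(0)
env.dwell(.5)
import pickle
F={n:grab_frame(n) for n in("scene","top")};pickle.dump(F,open("f2.pkl","wb"))
im=F["top"]["image"].astype(int);b,g=im[...,0],im[...,1]
cv2.imwrite("pics/s2.png",np.vstack([F["scene"]["image"][100:350,:450],cv2.resize(F["top"]["image"][140:250,130:355],(450,220))]))
for c in cv2.findContours(((b-g>4)&(g>95)).astype(np.uint8),cv2.RETR_EXTERNAL,cv2.CHAIN_APPROX_NONE)[0]:
    (u,v),r=cv2.minEnclosingCircle(c)
    if 5<r<12 and 130<u<350 and 140<v<250: print((u,v),r,cast(F["top"],(u,v),.085 if u>225 else .14)[0].round(4))
E
```

```text
0 weight 3.5 opening 0.61 ff 29.975420194841718 pos [ 0.42   -0.2487  0.0847] t 29.725
df 3.32 z above grasp [0.5843 0.218  0.1204]
t 37.5667
(266.1220397949219, 218.3503875732422) 7.650683879852295 [ 0.4497 -0.0441  0.085 ]
(157.3590545654297, 176.56710815429688) 8.591163635253906 [0.569  0.3116 0.14  ]
(324.7115478515625, 173.01922607421875) 7.359472274780273 [ 0.608  -0.2381  0.085 ]
```

View pics/s2.png

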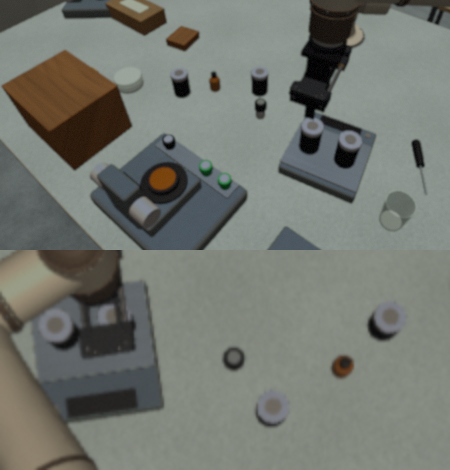

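Both heavy canisters stand upright on the pan. The light ones are within 2 mm of where they started and the gripper is clear, so I'm handing in.

```bash
python3 -c "
from workcell import env, status, planner, grab_frame
env.dwell(.5);print(env.close_job())"
```

```text
the job is handed in; nothing more can be done
None
```

I handed the job in with the two heavy canisters (about 4.3 N and 3.5 N when lifted) upright on the pan and the two light ones (about 0.6 N and 0.9 N) put back within 2 mm of their start, at about 38 s of the 72 s limit; no pass or fail result came back.

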